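Push the food pan through the divider gap

ROBOT

A 6-joint arm with a two-finger parallel gripper is mounted at the origin on the work surface. World frame = base frame: x ahead of the robot, y to its left, z up, the work surface at z = 0. Lengths are in m, angles in rad, forces in N, time in s.
With the tool pointing down it reaches from about 0.35 to 0.975 m from the base axis. Payload 4.9 kg.
Tool frame: the origin (TCP) lies at the very end of the fingers, on their centre line; the grasp point (between the pads) lies 19 mm behind it; y points along the fingers, z is the direction in which the jaws open and shut, and the axes are right-handed (so a half turn about y gives the same grasp; the last joint's range is limited). The gripper opens to 85 mm and grips with 20 to 120 N. Pads are 22 mm wide; open, the fingers measure 114 mm over their backs; the gripper's body (76 mm by 85 mm) begins 54 mm behind the grasp point. The pads swing forward as they close: fully open they stand 13 mm farther back than shut.
Start: joints at [-1.267, 0.053, 1.613, -0, 1.476, -0.119], TCP at [0.256, -0.57, 0.231] pointing down, gripper open.
Joint ranges: [-3.01, 3.01], [-1.01, 2.22], [0.06, 2.58], [-1.02, 4.17], [0.09, 2.62], [-3.14, 3.14]. Speed limits (rad/s): [2.57, 2.57, 3.14, 3.14, 3.14, 3.14].

INTERFACE

Orientations are given as a rotation vector (axis times angle).
In Python, from station import monitor, viewer, ticket gives the robot as it stands.
- The arm moves only by the tool servo_tool, never from a script. Its argument "commands" is one flat list of numbers, 7 for each row, row after row: the turn, a rotation vector about the tool's x, y, z in rad, then the shift along the tool's x, y, z in cm, then the opening, from 0 (shut) to 1 (fully open). In form: [rx, ry, rz, dx, dy, dz, claw, rx, ry, rz, dx, dy, dz, claw, ...]. A call has 1 to 20 rows; each row shifts and turns the pose as measured when the row begins, along the tool's axes as they then stand; what a row does not reach is not made up. A row lasts 1/10 s, in which the tool goes at most 50 mm and 8.59 degrees, less where a joint would pass 70% of its speed; a pose out of reach is approached as far as the arm can. A call is refused whole if a number of a shift passes 5 or a number of a turn 0.15, either way. A call with a gripper value outside its range is refused whole. The fingers move at their own pace and stop on an object; "grip_force" is the grip in N (left out, the last holds). Time passes only in rows, so rows that do not move let the fingers close. It gives the time, the measured TCP pose, the force and the opening at its end, in the units of the state.
- monitor.get_obs(): the state, without advancing time (a new reading comes with each control period).
- viewer.get_image(name): name is "side" or "top"; returns a dict with "frame" (400x640x3 uint8, red, green, blue), "depth" (400x640 float32, m along the optical axis (not along the pixel's ray), 0 where there is no reading), "camera_matrix" (3x3 intrinsics, pixels), "dist_coeffs" ([k1, k2, p1, p2, k3] as OpenCV has them; the pictures are not rectified), "cam_to_world" (4x4, takes a point from camera to world coordinates). Camera axes: x right, y down, z forward; pixel columns grow to the right and rows downward; lengths in m; the calibration is good to about 2 mm. A picture is of the moment at which its call begins.
- ticket.finish_job(): hands the job in, once; it reports no verdict.
The state is a dict: "t": time; "q": joint angles; "dq": joint speeds; "effort": joint torques, N m; "tool_pos": TCP position; "tool_rot": TCP orientation; "contact_force": force on the tool from outside, world axes, zero at the start; "wrist_torque": the same for the moment, N m; "opening": finger opening in m.
Only numpy, scipy, OpenCV 4.12 (cv2) and the standard library are available. Lean on these libraries where they do the work, as an engineer would, in place of code of your own. Each camera call takes 0.05 s, during which the arm holds its last target.

TASK

Push the lidded oblong food pan along the counter, short end first, through the narrow gap between the two round posts of the low steel divider, and on until its front end stands squarely against the stop rail behind the gap. The pan must slide on the counter all the way, never lifted, carried or tipped, and the other things on the counter must stay where they are. Back the hand away from everything when done.

Things in the scene. Friction and masses are not known exactly. Their poses are not given: they have to be found in the camera images.
- pan: Loose oblong stainless food pan with a closed flat grey lid: 140 long (its x), 100 wide (its y), 70 mm high; upright steel sides to 62 mm, the lid above set in 3 mm all round. 0.4 to 0.85 kg. Origin at the centre of its underside, z up; both ends alike. Starts on the right of the counter (-y side), up to about 43 degrees askew to the gap's direction.
- divider: Fixed low steel divider and stop rail. Origin on the counter midway between its two round posts; x points through the gap to the stop rail (world +y, give or take 12 degrees), y along the divider, z up. From each post a wall 10 mm thick, 30 mm high runs outwards to y = +-160 mm. With the pan home its centre is at x = 140 mm, y = 0 here.
- gap (a point): Point on the counter midway between the two posts; axes as the divider. The posts are upright, 30 mm in diameter, 35 mm high, axes at y = +-70 mm: the clear gap is 110 mm wide.
- stop (a point): Foot of the middle of the stop rail's near face, at x = 210 mm in the divider's frame, same axes. The rail is a fixed bar 150 mm long (along y), 20 mm thick, 35 mm high.
- tumbler_a: Clear tumbler, 66 mm wide at the rim, 95 mm high, standing behind the divider to one side of the pan's path (divider y about +130 mm). Leave alone. Origin under its centre.
- tumbler_b: Clear tumbler like the other, behind the divider on the other side of the pan's path (divider y about -130 mm). Leave alone. Origin under its centre.
- mug: White mug, 78 mm wide, 85 mm high, on the left behind the stop rail. Leave alone. Origin under its centre.
- ramekin: Small white dish, 84 mm wide, 50 mm high, far from the robot, beyond the divider's far end. Leave alone. Origin under its centre.
- jar: Closed brown jar, 70 mm wide, 85 mm high, at the right between robot and pan. Leave alone. Origin under its centre.
- brush: White dish brush lying near the robot on the left. Leave alone.
- bowl: White bowl, 110 mm wide, 50 mm high, on the left, behind the stop rail. Leave alone. Origin under its centre.
Things that resemble listed ones, but are neither listed nor needed, are in the scene too. Leave any blue look-alike of the pan alone.

How it is judged:
By the outcome, as a careful person would: the job done as asked, in the order asked, and still so for the second after the job is handed in, with the robot touching nothing.
It also fails if it takes over 72 s, if anything falls off the work surface, if the arm or the gripper's body presses on something with over 40 N, if the wrist force passes 120 N, or if a joint passes its speed limit or range.

## Working session

There is one attempt and no reset: what is moved stays moved. The work goes in short steps, Python scripts to look and compute and a tool call to move; the robot and the scene stay as the last step left them, time stands still between calls to the robot, and variables do not carry over. Pictures are saved under pics/ and viewed, and the job is handed in when it is done.

Besides the shell and the picture viewer there is one more tool, called after ">>>" as name(argument=value, ...) on one line, values as JSON. servo_tool: Moves the arm, as the interface text tells. Its arguments: {"type":"object","properties":{"commands":{"type":"array","items":{"type":"number"}},"grip_force":{"type":"number"}},"required":["commands"]}

```bash
ls; mkdir -p pics; cat > h.py <<'E'
import numpy as np, cv2
from station import monitor, viewer, ticket
def grab(n,tag):
    d=viewer.get_image(n); np.savez('pics/%s_%s.npz'%(n,tag),**{k:np.array(v) for k,v in d.items()})
    cv2.imwrite('pics/%s_%s.png'%(n,tag),cv2.cvtColor(d['frame'],cv2.COLOR_RGB2BGR)); return d
def load(n,tag): return dict(np.load('pics/%s_%s.npz'%(n,tag)))
def ray(d,uv):
    p=cv2.undistortPoints(np.array([uv],float).reshape(-1,1,2),d['camera_matrix'],d['dist_coeffs']).reshape(-1,2)
    return np.c_[p,np.ones(len(p))]
def at_z(d,uv,z):
    r=ray(d,uv); T=d['cam_to_world']; w=r@T[:3,:3].T; o=T[:3,3]
    return o+w*((z-o[2])/w[:,2])[:,None]
def cloud(d):
    h,w=d['depth'].shape; u,v=np.meshgrid(np.arange(w),np.arange(h))
    r=ray(d,np.c_[u.ravel(),v.ravel()])*d['depth'].reshape(-1,1).astype(float)
    T=d['cam_to_world']; P=r@T[:3,:3].T+T[:3,3]; P[d['depth'].ravel()==0]=np.nan
    return P.reshape(h,w,3)
def proj(d,P):
    Ti=np.linalg.inv(d['cam_to_world']); return cv2.projectPoints(np.array(P,float).reshape(-1,1,3),cv2.Rodrigues(Ti[:3,:3])[0],Ti[:3,3],d['camera_matrix'],d['dist_coeffs'])[0].reshape(-1,2)
E
python3 - <<'E'
from h import *
for n in('top','side'):
    d=grab(n,'0'); print(n,d['cam_to_world'].round(3).tolist(),d['camera_matrix'].tolist())
o=monitor.get_obs(); print(o)
E
```

```text
pics
top [[0.019, -0.998, 0.058, 0.438], [-1.0, -0.017, 0.026, -0.011], [-0.025, -0.059, -0.998, 1.444], [0.0, 0.0, 0.0, 1.0]] [[505.4379093926627, 0.0, 328.34668880339945], [0.0, 505.4379093926627, 196.32918711986244], [0.0, 0.0, 1.0]]
side [[-0.86, -0.304, 0.41, -0.004], [-0.51, 0.482, -0.712, 0.928], [0.019, -0.822, -0.569, 0.797], [0.0, 0.0, 0.0, 1.0]] [[408.65199934571746, 0.0, 321.9721689728781], [0.0, 408.65199934571746, 198.34904804083865], [0.0, 0.0, 1.0]]
{'t': 0.1, 'q': array([-1.26697370e+00,  5.33417702e-02,  1.61416301e+00,  5.39989387e-06,
        1.47602558e+00, -1.19017332e-01]), 'dq': array([ 0.00147066, -0.00098045, -0.00417201, -0.00043349, -0.00013198,
        0.00105382]), 'effort': array([-1.97199292e-04, -3.94901776e+01, -3.71363425e+01, -1.02983638e-04,
        3.90097004e-03,  3.86482066e-05]), 'tool_pos': array([ 0.25628906, -0.5694071 ,  0.23015062]), 'tool_rot': array([-0.42688043,  1.99008049, -1.98615618]), 'contact_force': array([0.08091314, 0.41470317, 0.74259187]), 'wrist_torque': array([ 0.02809242,  0.00460243, -0.01805509]), 'opening': 0.08540367968893835}
```

View pics/top_0.png

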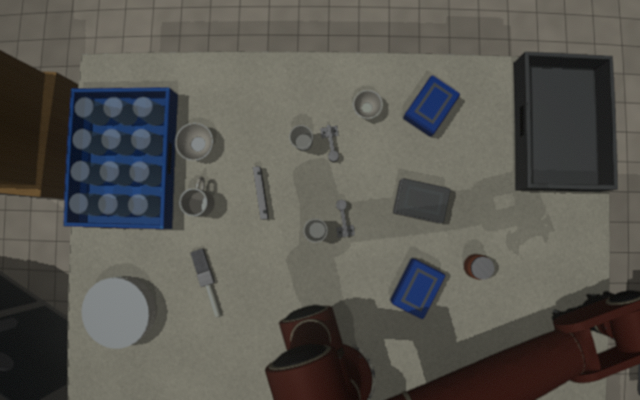

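View pics/side_0.png

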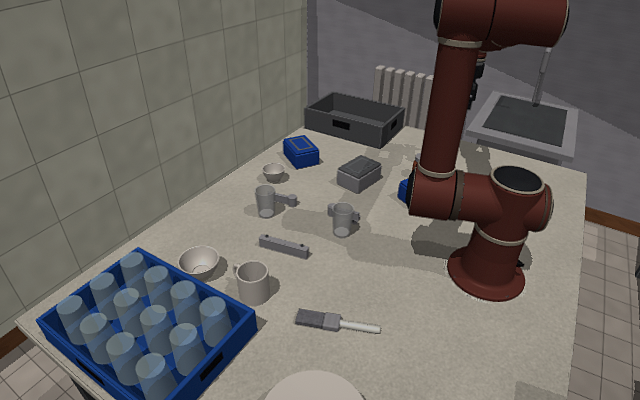

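The grey pan is at top (423,200). The blue look-alikes at (432,105) and (418,288) are to be left alone. The divider pieces are at (333,143) and (345,217), and the stop rail is at (262,192). I'll enlarge these.

```bash
python3 - <<'E'
from h import *
im=cv2.imread('pics/top_0.png')
cv2.imwrite('pics/c1.png',cv2.resize(im[155:245,380:480],None,fx=8,fy=8*0.8,interpolation=cv2.INTER_CUBIC)[:600])
cv2.imwrite('pics/c2.png',cv2.resize(im[110:250,240:370],None,fx=4.25,fy=4.25,interpolation=cv2.INTER_CUBIC))
d=load('top','0');P=cloud(d)
np.set_printoptions(precision=3,suppress=True)
for uv in [(423,200),(430,195),(333,143),(345,217),(262,192),(333,128),(337,160),(341,200),(348,235),(370,250)]: print(uv,P[uv[1],uv[0]])
E
```

```text
(423, 200) [ 0.512 -0.232  0.072]
(430, 195) [ 0.526 -0.252  0.07 ]
(333, 143) [0.676 0.017 0.003]
(345, 217) [ 0.464 -0.022 -0.002]
(262, 192) [0.529 0.213 0.034]
(333, 128) [0.719 0.017 0.006]
(337, 160) [0.625 0.004 0.018]
(341, 200) [ 0.51  -0.009  0.036]
(348, 235) [ 0.413 -0.031  0.01 ]
(370, 250) [ 0.371 -0.094  0.003]
```

View pics/c1.png

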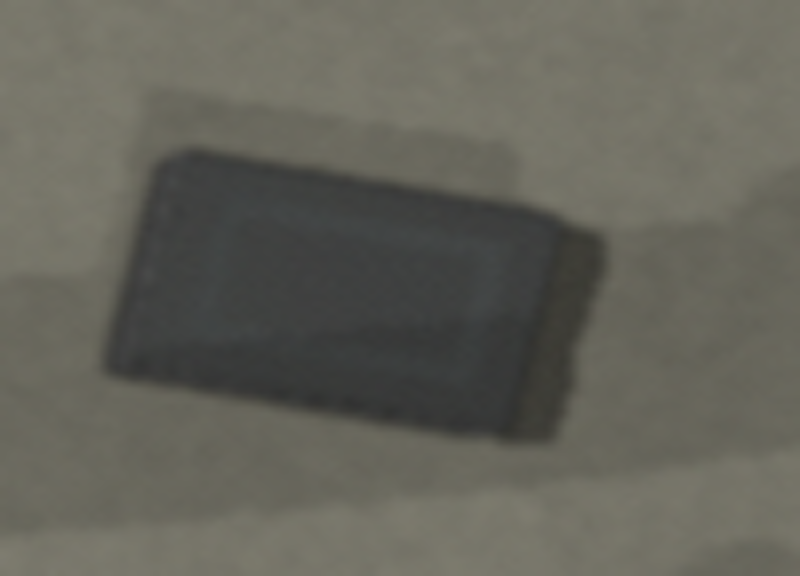

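View pics/c2.png

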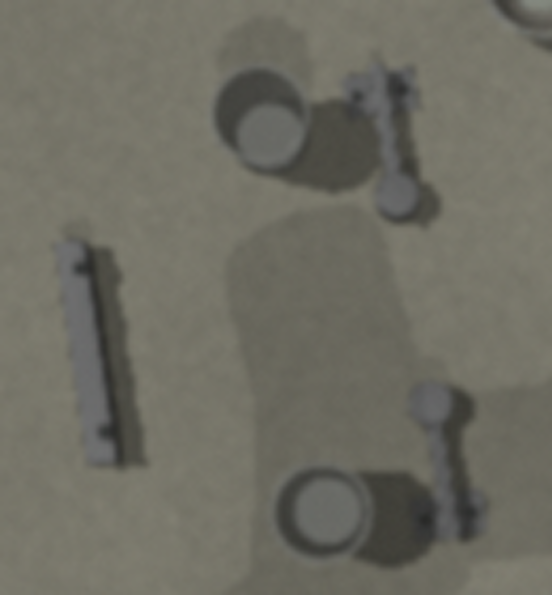

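```bash
cat >> h.py <<'E'
def hei(P): # rough ground plane
    g=P.reshape(-1,3); g=g[~np.isnan(g[:,0])]; return g
def div(d):
    pass
def panfit(d,c0=None,r=0.13):
    P=cloud(d); g=P.reshape(-1,3); m=(g[:,2]>0.055)&(g[:,2]<0.085)
    if c0 is not None: m&=np.hypot(g[:,0]-c0[0],g[:,1]-c0[1])<r
    g=g[m]; fr=d['frame'].reshape(-1,3)[m].astype(int)
    g=g[(fr[:,2]-fr[:,0]<30)]
    (c,s,a)=cv2.minAreaRect((g[:,:2]*1000).astype(np.float32))
    if s[0]<s[1]: s=s[::-1]; a+=90
    return np.array(c)/1000,s,((a+90)%180)-90+0, g[:,2].mean(),len(g)
E
python3 - <<'E'
from h import *
np.set_printoptions(precision=4,suppress=True)
d=load('top','0')
p=at_z(d,[(333.6,155.4),(341.9,204.8)],.035); print(p, np.linalg.norm(p[0]-p[1]))
c=p.mean(0); e=p[0]-p[1]; print('gap',c,'y axis dir',e, 'ang x', np.degrees(np.arctan2(-(-e[0]) ,-e[1]*-1)))
r=np.array([(82,245),(113,462)])/4.25+[240,110]
q=at_z(d,r,.035); print(q,np.linalg.norm(q[0]-q[1]))
k=np.array([(160,155),(110,372),(555,222),(505,437)])*[1/8,1/6.4]+[380,155]
K=at_z(d,k,.068); print(K, np.linalg.norm(K[0]-K[2]),np.linalg.norm(K[0]-K[1]),K.mean(0))
print(panfit(d,(.51,-.24)))
E
```

```text
[[ 0.6353  0.0136  0.035 ]
 [ 0.4969 -0.012   0.035 ]] 0.14078811181779782
gap [0.5661 0.0008 0.035 ] y axis dir [0.1384 0.0257 0.    ] ang x 79.50095452854204
[[0.5976 0.2226 0.035 ]
 [0.4542 0.1981 0.035 ]] 0.1455154592996932
[[ 0.5682 -0.1695  0.068 ]
 [ 0.4753 -0.1534  0.068 ]
 [ 0.5419 -0.3052  0.068 ]
 [ 0.4499 -0.2886  0.068 ]] 0.13819850614340612 0.09426035258321581 [ 0.5088 -0.2292  0.068 ]
(array([ 0.5117, -0.2327]), (139.21261596679688, 100.62985229492188), 78.71289825439453, np.float64(0.07022563384145258), 1807)
```

```bash
cat >> h.py <<'E'
from scipy.spatial.transform import Rotation as Ro
G=np.array([.5661,.0008]); XA=np.radians(100.5)
XD=np.array([np.cos(XA),np.sin(XA)]); YD=np.array([-XD[1],XD[0]])
def todiv(p): r=np.array(p)[:2]-G; return np.array([r@XD,r@YD])
def fromdiv(x,y): return G+x*XD+y*YD
def st():
    o=monitor.get_obs(); R=Ro.from_rotvec(o['tool_rot']).as_matrix()
    print('t',round(o['t'],2),'pos',o['tool_pos'].round(4),'xax deg',round(np.degrees(np.arctan2(R[1,0],R[0,0])),2),'jaw deg',round(np.degrees(np.arctan2(R[1,2],R[0,2])),2),'ydown',R[:,1].round(3),'F',o['contact_force'].round(1),'open',round(o['opening'],4),'div',todiv(o['tool_pos']).round(4),'q',o['q'].round(2))
    return o,R
def to(p,z,deg): # required tool shift cm and turn about tool y for tool x axis heading deg
    o,R=st(); t=np.r_[p,z]-o['tool_pos']; a=np.degrees(np.arctan2(R[1,0],R[0,0]))
    dd=(deg-a+180)%360-180
    print('target',np.r_[p,z].round(4),'shift cm in present tool axes',(R.T@t*100).round(2),'turn about tool y rad',round(-np.radians(dd),3),'deg',round(dd,1))
E
python3 - <<'E'
from h import *
np.set_printoptions(precision=4,suppress=True)
st()
print(todiv([.5105,-.231]))
c=np.array([.5105,-.231]);h=np.radians(79); n=np.array([-np.sin(h),np.cos(h)])
for k in (.05+.011,.10): print(k,c+n*k); to(c+n*k,.23,79-90)
d=load('top','0');P=cloud(d)
for uv in [(369,103),(302,140),(317,231),(432,105),(418,288),(483,267)]: print(uv,P[uv[1],uv[0]])
E
```

```text
t 0.1 pos [ 0.2563 -0.5694  0.2302] xax deg -155.77 jaw deg -65.77 ydown [-0.001  0.002 -1.   ] F [0.1 0.4 0.7] open 0.0854 div [-0.5042  0.4085] q [-1.27  0.05  1.61  0.    1.48 -0.12]
[-0.2178  0.0969]
0.061 [ 0.4506 -0.2194]
t 0.1 pos [ 0.2563 -0.5694  0.2302] xax deg -155.77 jaw deg -65.77 ydown [-0.001  0.002 -1.   ] F [0.1 0.4 0.7] open 0.0854 div [-0.5042  0.4085] q [-1.27  0.05  1.61  0.    1.48 -0.12]
target [ 0.4506 -0.2194  0.23  ] shift cm in present tool axes [-32.09   0.07 -23.95] turn about tool y rad -2.527 deg 144.8
0.1 [ 0.4123 -0.2119]
t 0.1 pos [ 0.2563 -0.5694  0.2302] xax deg -155.77 jaw deg -65.77 ydown [-0.001  0.002 -1.   ] F [0.1 0.4 0.7] open 0.0854 div [-0.5042  0.4085] q [-1.27  0.05  1.61  0.    1.48 -0.12]
target [ 0.4123 -0.2119  0.23  ] shift cm in present tool axes [-28.9    0.07 -26.2 ] turn about tool y rad -2.527 deg 144.8
(369, 103) [ 0.7944 -0.0856  0.0043]
(302, 140) [0.6831 0.1061 0.0042]
(317, 231) [0.4223 0.0574 0.0071]
(432, 105) [ 0.7756 -0.2565  0.0707]
(418, 288) [ 0.2737 -0.2219  0.0699]
(483, 267) [ 0.334  -0.3939  0.0878]
```

>>> servo_tool(commands=[0,0,0,-2.6,0,-2.4,0.65,0,0,0,-2.6,0,-2.4,0.65,0,0,0,-2.6,0,-2.4,0.65,0,0,0,-2.6,0,-2.4,0.65,0,0,0,-2.6,0,-2.4,0.65,0,0,0,-2.6,0,-2.4,0.65,0,0,0,-2.6,0,-2.4,0.65,0,0,0,-2.6,0,-2.4,0.65,0,0,0,-2.6,0,-2.4,0.65,0,0,0,-2.6,0,-2.4,0.65,0,0,0,-2.6,0,-2.4,0.65,0,0.12,0,0,0,0,0.65,0,0.12,0,0,0,0,0.65,0,0.12,0,0,0,0,0.65,0,0.12,0,0,0,0,0.65,0,0.12,0,0,0,0,0.65,0,0,0,0,0,0,0.65])

```text
t: 1.8
tool_pos: [0.4106, -0.1924, 0.2214]
tool_rot: [-0.201, -2.125, 2.098]
contact_force: [0.1, -0.8, -0.1]
opening: 0.0555
```

```bash
python3 - <<'E'
from h import *
c=np.array([.5105,-.231]);h=np.radians(79); n=np.array([-np.sin(h),np.cos(h)])
to(c+n*.10,.016,169)
E
```

```text
t 1.8 pos [ 0.4106 -0.1924  0.2214] xax deg 168.55 jaw deg -101.46 ydown [-0.009  0.014 -1.   ] F [ 0.1 -0.8 -0.1] open 0.0555 div [-0.1617  0.1881] q [-0.61 -0.36  2.    0.01  1.52  1.16]
target [ 0.4123 -0.2119  0.016 ] shift cm in present tool axes [-0.8  20.51  2.12] turn about tool y rad -0.008 deg 0.5
```

>>> servo_tool(commands=[0,0,0,0,2,0.4,0.65,0,0,0,0,2.5,0.4,0.65,0,0,0,0,2.5,0.4,0.65,0,0,0,0,2.5,0.4,0.65,0,0,0,0,2.5,0.4,0.65,0,0,0,0,2,0,0.65,0,0,0,0,1,0,0.65,0,0,0,0,0.5,0,0.65,0,0,0,0,0,0,0.65])

```text
t: 2.7
tool_pos: [0.4051, -0.2106, 0.0608]
tool_rot: [-0.18, -2.138, 2.111]
contact_force: [-0.4, 0.3, 0.3]
opening: 0.0558
```

```bash
python3 - <<'E'
from h import *
c=np.array([.5105,-.231]);h=np.radians(79); n=np.array([-np.sin(h),np.cos(h)])
to(c+n*.10,.016,169)
E
```

```text
t 2.7 pos [ 0.4051 -0.2106  0.0608] xax deg 169.82 jaw deg -100.18 ydown [-0.008  0.013 -1.   ] F [-0.4  0.3  0.3] open 0.0558 div [-0.1785  0.1969] q [-0.65 -0.18  2.13  0.01  1.2   1.1 ]
target [ 0.4123 -0.2119  0.016 ] shift cm in present tool axes [-0.78  4.48  0.06] turn about tool y rad 0.014 deg -0.8
```

>>> servo_tool(commands=[0.011,0,0.01,0,1.5,0,0.65,0,0,0,0,1.5,0,0.65,0,0,0,0,1,0,0.65,0,0,0,0,0.5,0,0.65,0,0,0,0,0.3,0,0.65,0,0,0,0,0,0,0.65])

```text
t: 3.3
tool_pos: [0.4098, -0.2136, 0.0176]
tool_rot: [-0.198, -2.129, 2.141]
contact_force: [-0.6, -0.3, -0.4]
opening: 0.056
```

```bash
python3 - <<'E'
from h import *
c=np.array([.5105,-.231]);h=np.radians(79); n=np.array([-np.sin(h),np.cos(h)])
to(c+n*.065,.016,169); 
d=grab('side','1'); im=cv2.imread('pics/side_1.png'); cv2.imwrite('pics/c3.png',cv2.resize(im[130:250,300:460],None,fx=5,fy=5))
E
```

```text
t 3.3 pos [ 0.4098 -0.2136  0.0176] xax deg 170.01 jaw deg -99.99 ydown [ 0.01  -0.007 -1.   ] F [-0.6 -0.3 -0.4] open 0.056 div [-0.1824  0.1927] q [-0.64 -0.11  2.15  0.    1.08  1.1 ]
target [ 0.4467 -0.2186  0.016 ] shift cm in present tool axes [-3.71  0.2  -0.15] turn about tool y rad 0.018 deg -1.0
```

View pics/c3.png

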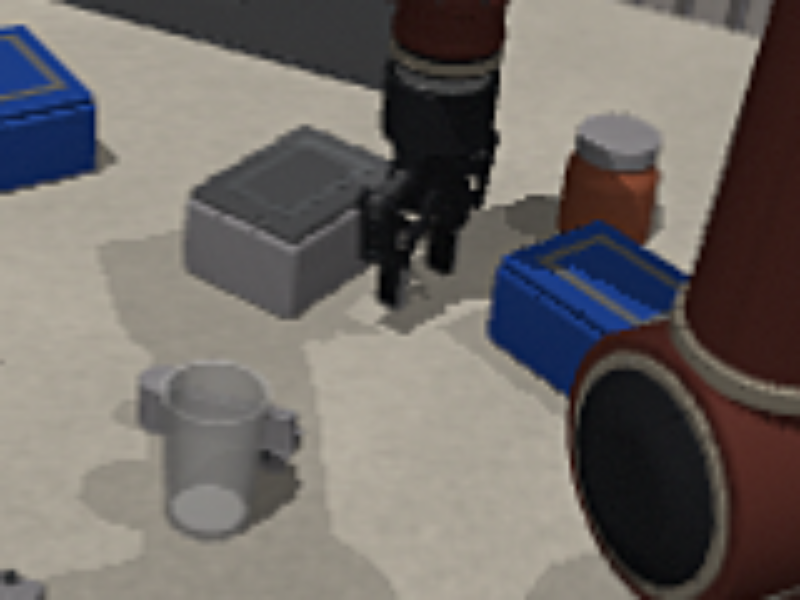

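>>> servo_tool(commands=[-0.005,0.006,-0.005,-1,0.05,-0.05,0.65,0,0.006,0,-1,0,-0.05,0.65,0,0.006,0,-1,0,-0.05,0.65,0,0,0,-0.8,0,0,0.65,0,0,0,-0.5,0,0,0.65,0,0,0,-0.5,0,0,0.65,0,0,0,0,0,0,0.65])

```text
t: 4.05
tool_pos: [0.4615, -0.2223, 0.0193]
tool_rot: [-0.206, -2.12, 2.122]
contact_force: [0.3, -1.1, 0.2]
opening: 0.0553
```

```bash
python3 - <<'E'
from h import *
d=grab('top','2');st(); print(panfit(d,(.515,-.24)))
E
```

```text
t 4.1 pos [ 0.4614 -0.2222  0.0192] xax deg 168.96 jaw deg -101.04 ydown [ 0.002 -0.001 -1.   ] F [ 0.2 -0.4  0.5] open 0.0556 div [-0.2002  0.1436] q [-0.59  0.02  2.03  0.    1.09  1.17]
(array([ 0.51182999, -0.23200259]), (139.10488891601562, 118.13701629638672), 78.95980834960938, np.float64(0.06988095757602995), 1016)
```

```bash
python3 - <<'E'
from h import *
im=cv2.imread('pics/top_2.png'); cv2.imwrite('pics/c4.png',cv2.resize(im[155:245,380:480],None,fx=8,fy=6.4,interpolation=cv2.INTER_CUBIC))
E
```

```text
(no output)
```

View pics/c4.png

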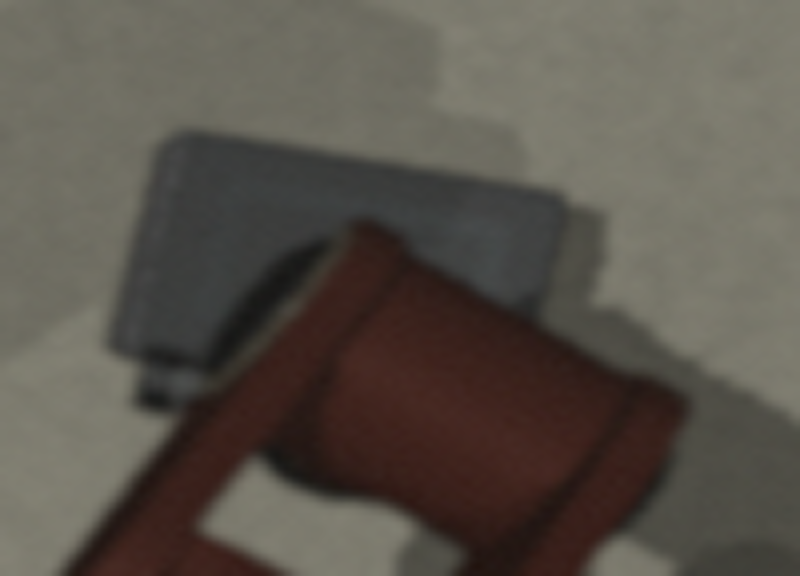

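>>> servo_tool(commands=[0,-0.02,0,-0.7,0.05,0,0.65,0,-0.035,0,-0.9,0.05,0,0.65,0,-0.04,0,-0.9,0.05,0,0.65,0,-0.04,0,-0.9,0.05,0,0.65,0,-0.04,0,-0.9,0.05,0,0.65,0,-0.04,0,-0.7,0.05,0,0.65,0,-0.02,0,-0.4,0,0,0.65,0,0,0,0,0,0,0.65])

```text
t: 4.9
tool_pos: [0.5118, -0.2312, 0.0192]
tool_rot: [-0.071, 2.197, -2.207]
contact_force: [-0.5, 0.3, 0.9]
opening: 0.0558
```

```bash
cat >> h.py <<'E'
def crop(n,tag,out,x0,y0,w,h,f):
    im=cv2.imread('pics/%s_%s.png'%(n,tag)); cv2.imwrite('pics/'+out,cv2.resize(im[y0:y0+h,x0:x0+w],None,fx=f,fy=f,interpolation=cv2.INTER_CUBIC))
E
python3 - <<'E'
from h import *
d=grab('top','3');st(); crop('top','3','c5.png',320,120,160,120,5)
E
```

```text
t 4.95 pos [ 0.5118 -0.2312  0.0192] xax deg -177.12 jaw deg -87.11 ydown [-0.013 -0.005 -1.   ] F [ 0.7 -0.7  1.1] open 0.0556 div [-0.2182  0.0957] q [-0.55  0.14  1.9  -0.01  1.11  0.97]
```

View pics/c5.png

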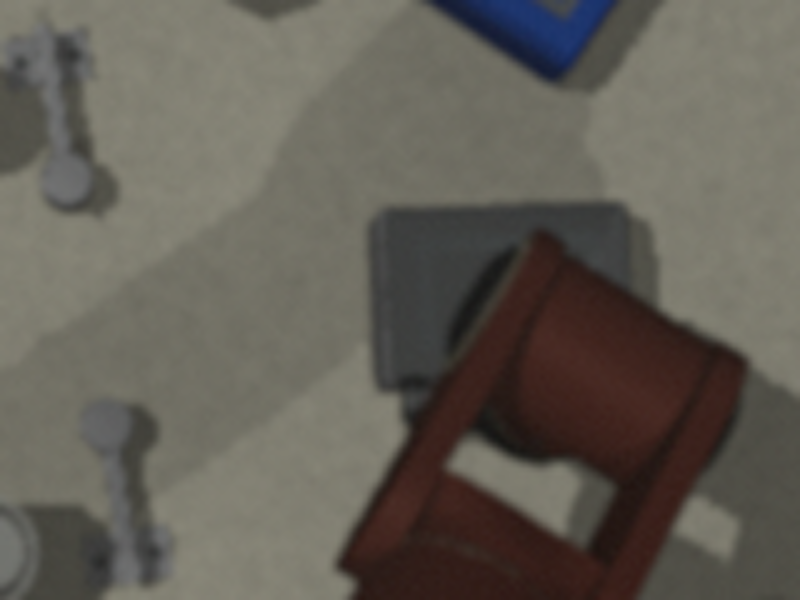

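>>> servo_tool(commands=[-0.004,-0.03,0.012,-0.7,0.05,0,0.65,0,-0.035,0,-0.9,0.05,0,0.65,0,-0.035,0,-0.9,0.05,0,0.65,0,-0.03,0,-0.7,0.05,0,0.65,0,-0.01,0,-0.3,0,0,0.65,0,0,0,0,0,0,0.65])

```text
t: 5.55
tool_pos: [0.5434, -0.2304, 0.0192]
tool_rot: [-0.214, 2.121, -2.129]
contact_force: [-0.6, 0.2, 1.6]
opening: 0.0553
```

```bash
python3 - <<'E'
from h import *
d=grab('top','4');st(); crop('top','4','c6.png',320,120,160,120,5)
E
```

```text
t 5.6 pos [ 0.5434 -0.2304  0.0192] xax deg -169.03 jaw deg -79.03 ydown [-0.008 -0.005 -1.   ] F [-1.  -0.8  1. ] open 0.0555 div [-0.2232  0.0644] q [-0.52  0.2   1.83 -0.01  1.11  0.86]
```

View pics/c6.png

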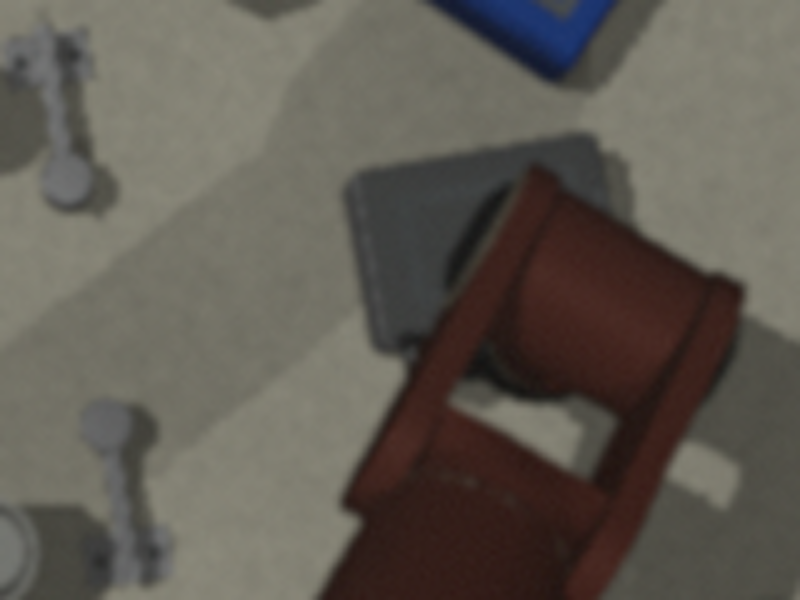

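>>> servo_tool(commands=[0,0,0,-0.3,0.05,0,0.65,0,0,0,0,0,0,0.65,0,0,0,1.5,0,0,0.65,0,0,0,2.5,0,0,0.65,0,0,0,2.5,0,0,0.65,0,0,0,2,-3,0,0.65,0,0,0,0,-3,0,0.65,0,0,0,0,-3,0,0.65,0,0,0,2,-3,0,0.65,0,0,0,3,0,0,0.65,0,0,0,3,0,0,0.65,0,0,0,2,0,0,0.65])

```text
t: 6.8
tool_pos: [0.3607, -0.2612, 0.1417]
tool_rot: [-0.208, 2.12, -2.123]
contact_force: [-0.2, -0.5, -0.4]
opening: 0.0551
```

```bash
python3 - <<'E'
from h import *
d=grab('top','5');st(); crop('top','5','c7.png',360,130,100,75,8); f=panfit(d,(.60,-.23));print(f,todiv(f[0]))
E
```

```text
t 6.85 pos [ 0.3588 -0.2612  0.1411] xax deg -169.04 jaw deg -79.04 ydown [-0.005 -0.001 -1.   ] F [ 0.7 -1.  -1.1] open 0.0555 div [-0.2199  0.2516] q [-0.79 -0.33  2.11 -0.    1.36  0.59]
(array([ 0.62965167, -0.21765897]), (149.7508087158203, 147.1412811279297), 10.889200210571289, np.float64(0.0701626446734915), 1798) [-0.22638222 -0.02267651]
```

View pics/c7.png

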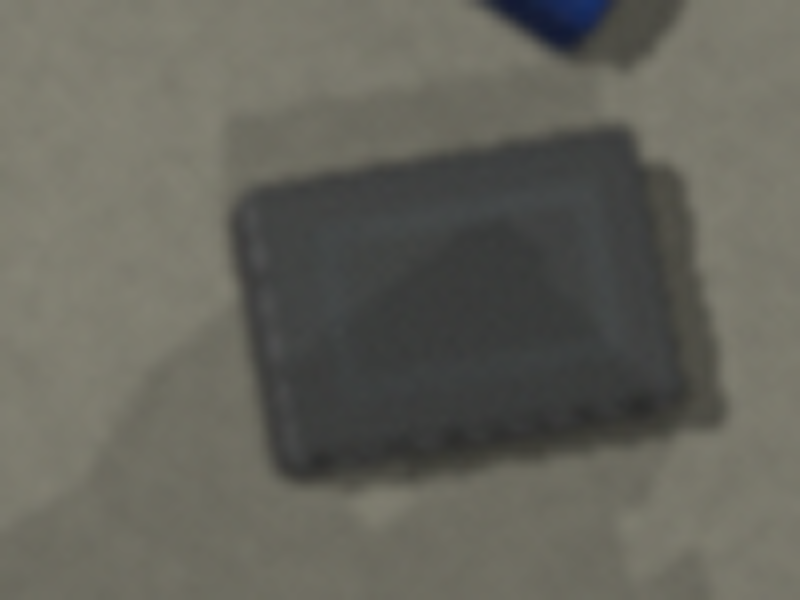

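```bash
python3 - <<'E'
from h import *
d=load('top','5')
for r in (.092,.1,): f=panfit(d,(.609,-.217),r);print(f,todiv(f[0]))
k=np.array([(243,195),(285,475),(630,130),(683,400)])/8+[360,130]
K=at_z(d,k,.067);print(K,K.mean(0),todiv(K.mean(0)))
for a,b in((1,3),(0,2)): v=K[a]-K[b];print(np.degrees(np.arctan2(v[1],v[0])),np.linalg.norm(v))
d0=load('top','0');f=panfit(d0,(.51,-.23),.1);print(f)
P=cloud(d0);g=P.reshape(-1,3)
# posts: points z>.028 near each
for c in ((.635,.0136),(.497,-.012)):
    m=(abs(g[:,2]-.036)<.006)&(np.hypot(g[:,0]-c[0],g[:,1]-c[1])<.028);q=g[m];print(c,len(q),(q.min(0)+q.max(0))/2,q.mean(0))
m=(abs(g[:,2]-.036)<.01)&(np.hypot(g[:,0]-.526,g[:,1]-.215)<.11);q=g[m];print(cv2.minAreaRect((q[:,:2]*1000).astype(np.float32)))
E
```

```text
(array([ 0.60494885, -0.21828003]), (139.52462768554688, 100.65855407714844), -78.72187232971191, np.float64(0.07019030459578479), 1794) [-0.22249116  0.00172584]
(array([ 0.60494885, -0.21828003]), (139.52462768554688, 100.65855407714844), -78.72187232971191, np.float64(0.07019030459578479), 1794) [-0.22249116  0.00172584]
[[ 0.63624748 -0.14260836  0.067     ]
 [ 0.54023322 -0.15792043  0.067     ]
 [ 0.66126459 -0.275775    0.067     ]
 [ 0.56835623 -0.29425612  0.067     ]] [ 0.60152538 -0.21763998  0.067     ] [-0.22123795  0.00497535]
101.65536146543174 0.13920605328965033
100.63975836218926 0.13549616175149062
(array([ 0.51173972, -0.23269604]), (139.21261596679688, 100.62985229492188), 78.71289825439453, np.float64(0.07022563384145258), 1807)
(0.635, 0.0136) 91 [0.64190561 0.01538769 0.03511918] [0.63693708 0.01508047 0.03511893]
(0.497, -0.012) 92 [ 0.49089518 -0.00948231  0.03556907] [ 0.49590163 -0.00975796  0.03530178]
((527.5873413085938, 219.5151824951172), (149.9826202392578, 21.006446838378906), 9.97359561920166)
```

```bash
sed -i 's/^G=.*/G=np.array([.5662,.0027]); XA=np.radians(100.0)/' h.py; python3 - <<'E'
from h import *
to(fromdiv(-.39,0),.14,280)
E
```

```text
t 6.85 pos [ 0.3588 -0.2612  0.1411] xax deg -169.04 jaw deg -79.04 ydown [-0.005 -0.001 -1.   ] F [ 0.7 -1.  -1.1] open 0.0555 div [-0.2239  0.2501] q [-0.79 -0.33  2.11 -0.    1.36  0.59]
target [ 0.6339 -0.3814  0.14  ] shift cm in present tool axes [-2.473e+01 -2.000e-02  1.703e+01] turn about tool y rad -1.554 deg 89.0
```

>>> servo_tool(commands=[0,0,0,-2.2,-0.5,1.5,0.65,0,0,0,-2.2,-0.5,1.5,0.65,0,0,0,-2.2,0,1.5,0.65,0,0,0,-2.2,0,1.5,0.65,0,0,0,-2.2,0,1.5,0.65,0,0,0,-2.2,0,1.5,0.65,0,0,0,-2.2,0,1.5,0.65,0,0,0,-2.2,0,1.5,0.65,0,0,0,-2.2,0,1.5,0.65,0,0,0,-2.2,0,1.5,0.65,0,0,0,0,0,0,0.65])

```text
t: 7.95
tool_pos: [0.6156, -0.3656, 0.142]
tool_rot: [-0.195, 2.128, -2.117]
contact_force: [0.2, -1.1, -0.5]
opening: 0.0555
```

>>> servo_tool(commands=[0,-0.13,0,0,0,0,0.65,0,-0.13,0,0,0,0,0.65,0,-0.13,0,0,0,0,0.65,0,-0.13,0,0,0,0,0.65,0,-0.13,0,0,0,0,0.65,0,-0.13,0,0,0,0,0.65,0,-0.13,0,0,0,0,0.65,0,-0.13,0,0,0,0,0.65,0,-0.13,0,0,0,0,0.65,0,-0.13,0,0,0,0,0.65,0,-0.13,0,0,0,0,0.65,0,-0.1,0,0,0,0,0.65,0,0,0,0,0,0,0.65])

```text
t: 9.25
tool_pos: [0.6119, -0.3543, 0.1311]
tool_rot: [-1.286, 1.064, -1.04]
contact_force: [0.2, 1.0, -0.6]
opening: 0.0558
```

```bash
python3 - <<'E'
from h import *
to(fromdiv(-.385,0),.016,280)
E
```

```text
t 9.25 pos [ 0.6119 -0.3543  0.1311] xax deg -78.08 jaw deg 11.92 ydown [-0.002  0.02  -1.   ] F [ 0.2  1.  -0.6] open 0.0558 div [-0.3595  0.017 ] q [-0.64  0.32  1.48  0.01  1.35 -0.85]
target [ 0.6331 -0.3765  0.016 ] shift cm in present tool axes [ 2.83 11.46  1.59] turn about tool y rad 0.034 deg -1.9
```

>>> servo_tool(commands=[-0.002,0.017,-0.018,1.4,0,0.7,0.65,0,0.015,0,1.4,0,0.7,0.65,0,0,0,0.4,1.5,0.2,0.65,0,0,0,0,2,0,0.65,0,0,0,0,2,0,0.65,0,0,0,0,2,0,0.65,0,0,0,0,1.5,0,0.65,0,0,0,0,1,0,0.65,0,0,0,0,0,0,0.65])

```text
t: 10.15
tool_pos: [0.635, -0.3838, 0.0198]
tool_rot: [-1.282, 1.092, -1.089]
contact_force: [0.2, -0.2, 0.4]
opening: 0.0556
```

```bash
python3 - <<'E'
from h import *
to(fromdiv(-.385,0),.016,280); d=grab('top','6'); f=panfit(d,(.605,-.218),.1);print(f,todiv(f[0]))
crop('top','6','c8.png',320,120,160,120,5)
E
```

```text
t 10.15 pos [ 0.635  -0.3838  0.0198] xax deg -80.81 jaw deg 9.19 ydown [-0.002  0.    -1.   ] F [ 0.2 -0.2  0.4] open 0.0556 div [-0.3926 -0.0007] q [-0.64  0.5   1.44 -0.    1.2  -0.8 ]
target [ 0.6331 -0.3765  0.016 ] shift cm in present tool axes [-0.76  0.38 -0.08] turn about tool y rad -0.014 deg 0.8
(array([ 0.60512616, -0.21830481]), (139.8833770751953, 100.72325134277344), -78.91187191009521, np.float64(0.07016391804930819), 1793) [-2.24406707e-01  4.22986015e-05]
```

View pics/c8.png

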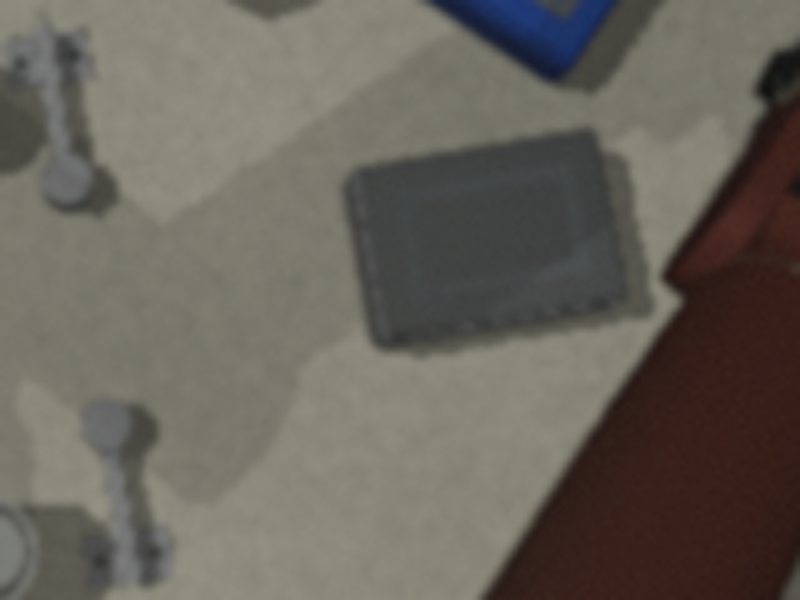

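>>> servo_tool(commands=[0,-0.014,0,-1,0.2,0,0.65,0,0,0,-1,0.1,0,0.65,0,0,0,-1,0,0,0.65,0,0,0,-1,0,0,0.65,0,0,0,-1,0,0,0.65,0,0,0,-1,0,0,0.65,0,0,0,-0.8,0,0,0.65,0,0,0,-0.6,0,0,0.65,0,0,0,-0.5,0,0,0.65,0,0,0,0,0,0,0.65])

```text
t: 11.2
tool_pos: [0.6234, -0.2997, 0.0231]
tool_rot: [-1.287, 1.071, -1.085]
contact_force: [-0.3, -0.5, 0.4]
opening: 0.0553
```

```bash
python3 - <<'E'
from h import *
to(fromdiv(-.20,0),.017,280)
E
```

```text
t 11.2 pos [ 0.6234 -0.2997  0.0231] xax deg -79.86 jaw deg 10.14 ydown [ 0.006 -0.005 -1.   ] F [-0.3 -0.5  0.4] open 0.0553 div [-0.3077 -0.0039] q [-0.56  0.39  1.58 -0.    1.16 -0.73]
target [ 0.6009 -0.1943  0.017 ] shift cm in present tool axes [-10.78   0.54  -0.36] turn about tool y rad 0.002 deg -0.1
```

>>> servo_tool(commands=[0,0,0,0.1,0.3,-0.2,0.65,0,0,0,0,0.3,-0.2,0.65,0,0,0,-0.5,0.05,-0.02,0.65,0,0,0,-0.8,0.06,-0.02,0.65,0,0,0,-0.9,0.06,-0.02,0.65,0,0,0,-0.9,0.06,-0.02,0.65,0,0,0,-0.9,0.06,-0.02,0.65,0,0,0,-0.6,0.03,0,0.65,0,0,0,-0.3,0,0,0.65,0,0,0,0,0,0,0.65])

```text
t: 12.2
tool_pos: [0.6116, -0.2554, 0.0163]
tool_rot: [-1.29, 1.062, -1.096]
contact_force: [-0.4, -3.8, 1.3]
opening: 0.0559
```

```bash
python3 - <<'E'
from h import *
to(fromdiv(-.20,0),.017,280)
d=grab('top','7');  crop('top','7','c9.png',320,120,160,120,5)
E
```

```text
t 12.2 pos [ 0.6116 -0.2554  0.0163] xax deg -79.94 jaw deg 10.08 ydown [ 0.014 -0.016 -1.   ] F [-0.4 -3.8  1.3] open 0.0559 div [-2.62e-01  1.00e-04] q [-0.5   0.34  1.67 -0.01  1.11 -0.68]
target [ 0.6009 -0.1943  0.017 ] shift cm in present tool axes [-6.2  -0.18  0.02] turn about tool y rad 0.001 deg -0.1
```

View pics/c9.png

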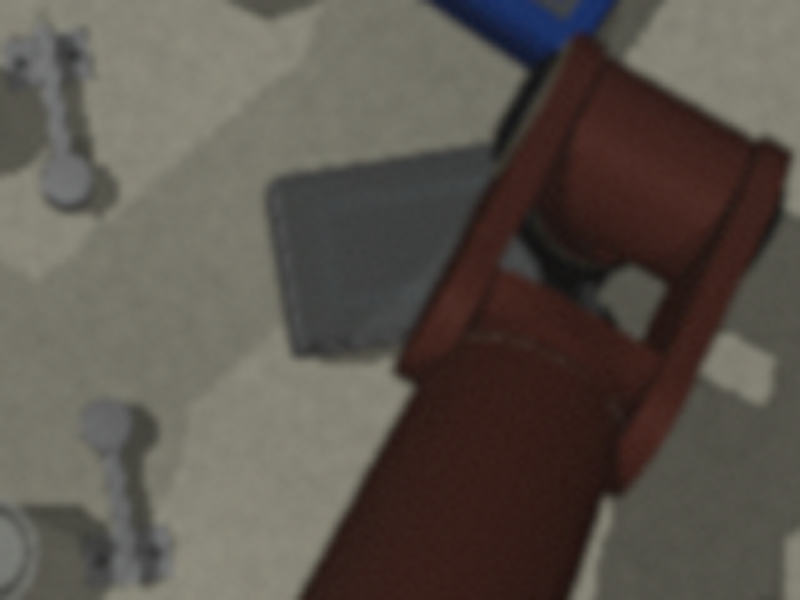

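```bash
cat >> h.py <<'E'
def front(d,xmax_len=0.06):
    P=cloud(d); g=P.reshape(-1,3); m=(g[:,2]>0.045)&(g[:,2]<0.08); fr=d['frame'].reshape(-1,3).astype(int)
    m&=(abs(fr[:,2]-fr[:,0])<25)&(fr.mean(1)>30)
    r=g[:,:2]-G; x=r@XD; y=r@YD; m&=(abs(y)<.085)&(x>-.26)&(x<.225)
    x=x[m];y=y[m]
    # front edge by y bins
    fx=[];bs=np.arange(-.04,.0401,.008)
    for b in bs:
        k=abs(y-b)<.006
        fx.append(x[k].max() if k.any() else np.nan)
    fx=np.array(fx);s=np.polyfit(bs,fx,1)
    print('front x %.4f slope deg (pan heading err +ccw) %.2f'%(np.median(fx),np.degrees(np.arctan(-s[0]))))
    f=np.median(fx); xs=np.arange(f-.055,f-.006,.006); lo=[];hi=[]
    for b in xs:
        k=abs(x-b)<.005; lo.append(y[k].min()); hi.append(y[k].max())
    lo=np.array(lo);hi=np.array(hi); print('right edge',lo.round(4),'left',hi.round(4)); print('mid',((lo+hi)/2).mean().round(4),'slopes deg',np.degrees(np.polyfit(xs,lo,1)[0]).round(1),np.degrees(np.polyfit(xs,hi,1)[0]).round(1))
E
python3 - <<'E'
from h import *
front(load('top','6'));front(load('top','7'))
E
```

```text
front x -0.1551 slope deg (pan heading err +ccw) 75.43
right edge [-0.05   -0.05   -0.0478 -0.0497 -0.0497 -0.049  -0.049  -0.0472 -0.0478] left [0.0495 0.0508 0.0507 0.051  0.0512 0.0512 0.0514 0.0514 0.0513]
mid 0.001 slopes deg 2.5 1.6
front x -0.1097 slope deg (pan heading err +ccw) 0.38
right edge [-0.0505 -0.0477 -0.0503 -0.0509 -0.0509 -0.0502 -0.0502 -0.0483 -0.0497] left [0.0496 0.0497 0.0497 0.0494 0.0496 0.0496 0.0494 0.0497 0.0491]
mid -0.0002 slopes deg 0.4 -0.4
```

>>> servo_tool(commands=[-0.005,0,0.009,-0.5,0.03,0,0.65,-0.005,0,0.009,-0.8,0.05,-0.02,0.65,0,0,0,-0.9,0.05,-0.02,0.65,0,0,0,-0.9,0.05,-0.02,0.65,0,0,0,-0.9,0.05,-0.02,0.65,0,0,0,-0.9,0.05,-0.02,0.65,0,0,0,-0.6,0.03,0,0.65,0,0,0,-0.3,0,0,0.65,0,0,0,0,0,0,0.65])

```text
t: 13.15
tool_pos: [0.6026, -0.1997, 0.0157]
tool_rot: [-1.285, 1.077, -1.084]
contact_force: [0.2, -2.9, 2.4]
opening: 0.0555
```

```bash
python3 - <<'E'
from h import *
to(fromdiv(-.20,0),.017,280)
d=grab('top','8'); front(d)
E
```

```text
t 13.15 pos [ 0.6026 -0.1997  0.0157] xax deg -80.1 jaw deg 9.91 ydown [ 0.004 -0.002 -1.   ] F [ 0.2 -2.9  2.4] open 0.0555 div [-0.2056 -0.0007] q [-0.44  0.29  1.73 -0.    1.12 -0.61]
target [ 0.6009 -0.1943  0.017 ] shift cm in present tool axes [-0.56 -0.13 -0.07] turn about tool y rad -0.002 deg 0.1
front x -0.0538 slope deg (pan heading err +ccw) -0.01
right edge [-0.0509 -0.0518 -0.0517 -0.0515 -0.0517 -0.0517 -0.051  -0.0521 -0.0496] left [0.0478 0.0482 0.0482 0.0477 0.0483 0.0483 0.0476 0.048  0.048 ]
mid -0.0017 slopes deg 1.0 -0.1
```

>>> servo_tool(commands=[0,-0.002,0,-0.5,0.02,-0.03,0.65,0,0,0,-0.8,0.03,-0.06,0.65,0,0,0,-0.9,0.04,-0.06,0.65,0,0,0,-0.9,0.05,-0.06,0.65,0,0,0,-0.9,0.05,-0.05,0.65,0,0,0,-0.9,0.05,-0.04,0.65,0,0,0,-0.6,0.03,0,0.65,0,0,0,-0.3,0,0,0.65,0,0,0,0,0,0,0.65])

```text
t: 14.1
tool_pos: [0.5922, -0.1466, 0.0159]
tool_rot: [-1.286, 1.071, -1.092]
contact_force: [0.1, -3.3, 3.6]
opening: 0.0553
```

```bash
python3 - <<'E'
from h import *
to(fromdiv(-.20,0),.017,280)
d=grab('top','9'); front(d); crop('top','9','c10.png',240,100,200,150,4)
E
```

```text
t 14.1 pos [ 0.5922 -0.1466  0.0159] xax deg -80.15 jaw deg 9.86 ydown [ 0.009 -0.009 -1.   ] F [ 0.1 -3.3  3.6] open 0.0553 div [-0.1515  0.0003] q [-0.36  0.23  1.8  -0.01  1.1  -0.53]
target [ 0.6009 -0.1943  0.017 ] shift cm in present tool axes [ 4.85 -0.06  0.04] turn about tool y rad -0.003 deg 0.1
front x 0.0005 slope deg (pan heading err +ccw) -0.29
right edge [-0.0509 -0.0491 -0.0503 -0.0503 -0.0491 -0.0503 -0.0513 -0.0495 -0.0506] left [0.0494 0.049  0.0484 0.0488 0.0492 0.0487 0.049  0.049  0.0485]
mid -0.0006 slopes deg -0.4 -0.4
```

View pics/c10.png

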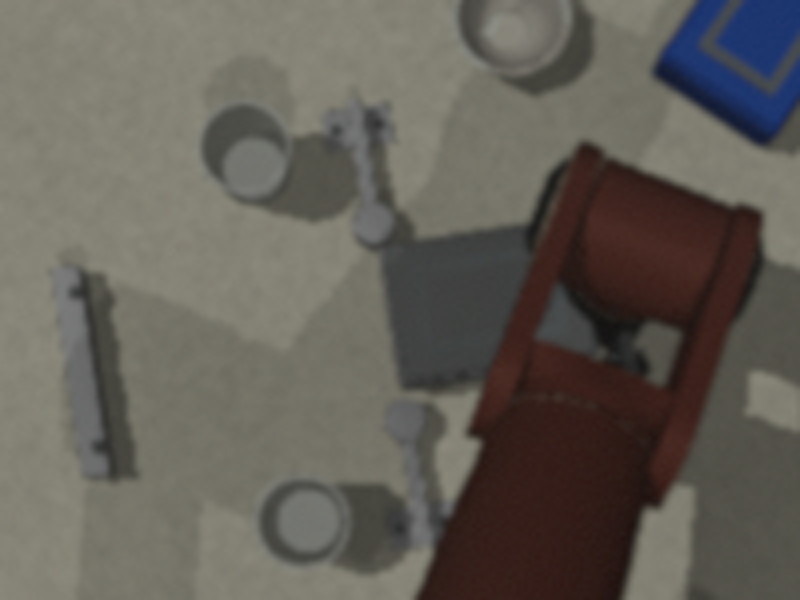

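>>> servo_tool(commands=[-0.004,-0.004,0.006,-0.5,0.02,-0.03,0.65,-0.003,0,0.005,-0.8,0.03,-0.05,0.65,0,0,0,-0.9,0.04,-0.05,0.65,0,0,0,-0.9,0.04,-0.04,0.65,0,0,0,-0.9,0.04,-0.04,0.65,0,0,0,-0.9,0.04,-0.04,0.65,0,0,0,-0.6,0.03,0,0.65,0,0,0,-0.3,0,0,0.65,0,0,0,0,0,0,0.65])

```text
t: 15.05
tool_pos: [0.5826, -0.0939, 0.0157]
tool_rot: [-1.286, 1.074, -1.088]
contact_force: [0.2, -3.0, 5.3]
opening: 0.0554
```

```bash
python3 - <<'E'
from h import *
to(fromdiv(-.20,0),.017,280)
d=grab('top','10'); front(d)
d=grab('side','10')
E
```

```text
t 15.05 pos [ 0.5826 -0.0939  0.0157] xax deg -80.09 jaw deg 9.91 ydown [ 0.006 -0.005 -1.   ] F [ 0.2 -3.   5.3] open 0.0554 div [-0.0979  0.0007] q [-0.28  0.2   1.84 -0.    1.09 -0.46]
target [ 0.6009 -0.1943  0.017 ] shift cm in present tool axes [10.21 -0.06  0.08] turn about tool y rad -0.002 deg 0.1
front x 0.0537 slope deg (pan heading err +ccw) 29.86
right edge [-0.0504 -0.0497 -0.0503 -0.0478 -0.0494 -0.0507 -0.0507 -0.0508 -0.0509] left [0.0496 0.0496 0.0487 0.0495 0.0492 0.0495 0.0495 0.049  0.0486]
mid -0.0004 slopes deg -1.4 -0.6
```

View pics/side_10.png

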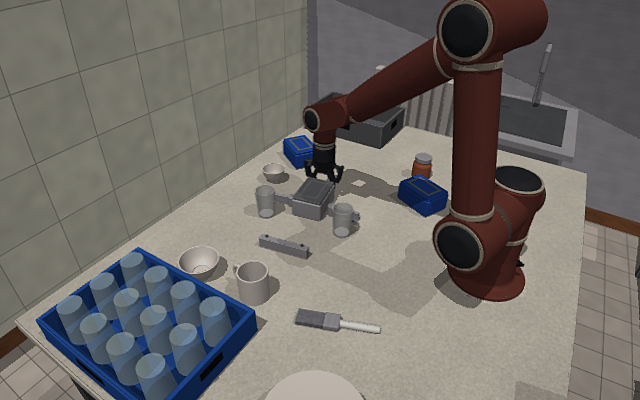

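>>> servo_tool(commands=[-0.003,0.002,0.006,-0.5,0,-0.03,0.65,0,0,0,-0.8,0.02,-0.05,0.65,0,0,0,-0.9,0.02,-0.05,0.65,0,0,0,-0.9,0.02,-0.04,0.65,0,0,0,-0.9,0.02,-0.04,0.65,0,0,0,-0.9,0.02,-0.04,0.65,0,0,0,-0.6,0.02,0,0.65,0,0,0,-0.3,0,0,0.65,0,0,0,0,0,0,0.65])

```text
t: 16.05
tool_pos: [0.5721, -0.0409, 0.0157]
tool_rot: [-1.286, 1.078, -1.093]
contact_force: [0.5, -2.3, 4.2]
opening: 0.0558
```

```bash
python3 - <<'E'
from h import *
to(fromdiv(-.20,0),.017,280)
d=grab('top','11'); front(d);crop('top','11','c11.png',240,100,200,150,4)
E
```

```text
t 16.05 pos [ 0.5721 -0.0409  0.0157] xax deg -80.41 jaw deg 9.59 ydown [ 0.005 -0.007 -1.   ] F [ 0.5 -2.3  4.2] open 0.0558 div [-0.044   0.0018] q [-0.2   0.16  1.88 -0.01  1.09 -0.36]
target [ 0.6009 -0.1943  0.017 ] shift cm in present tool axes [ 1.56e+01 -1.00e-02  2.90e-01] turn about tool y rad -0.007 deg 0.4
front x 0.1077 slope deg (pan heading err +ccw) -0.58
right edge [-0.0488 -0.0498 -0.0498 -0.0484 -0.0499 -0.0499 -0.0498 -0.0498 -0.0498] left [0.0492 0.0492 0.0499 0.0499 0.0491 0.0495 0.0497 0.0491 0.0483]
mid -0.0001 slopes deg -0.9 -0.7
```

View pics/c11.png

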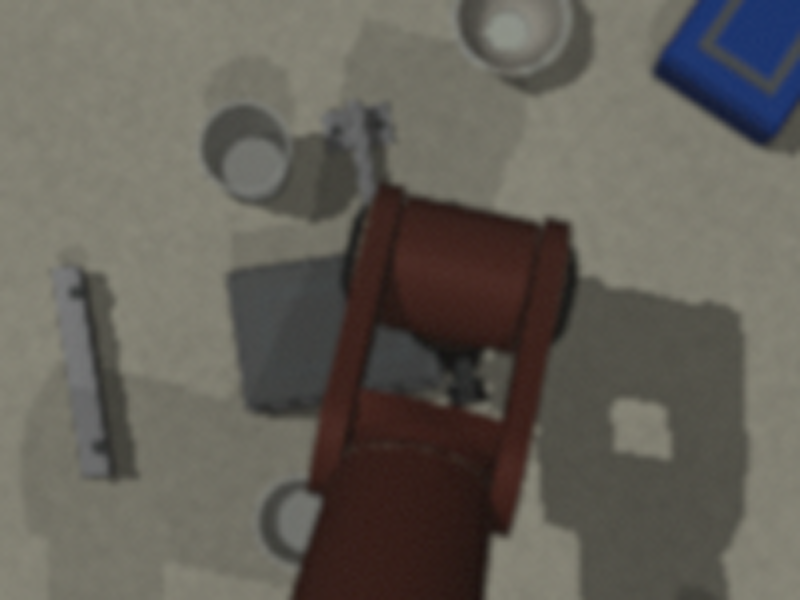

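>>> servo_tool(commands=[-0.003,-0.006,0.006,-0.5,0,-0.02,0.65,0,0,0,-0.8,0.02,-0.03,0.65,0,0,0,-0.9,0.02,-0.03,0.65,0,-0.002,0,-0.9,0.02,-0.02,0.65,0,0,0,-0.9,0.02,-0.02,0.65,0,0,0,-0.9,0.02,-0.02,0.65,0,0,0,-0.6,0.02,0,0.65,0,0,0,-0.3,0,0,0.65,0,0,0,0,0,0,0.65])

```text
t: 17.0
tool_pos: [0.5629, 0.0116, 0.0157]
tool_rot: [-1.29, 1.073, -1.089]
contact_force: [-0.2, -0.8, 5.4]
opening: 0.0556
```

```bash
python3 - <<'E'
from h import *
to(fromdiv(-.20,0),.017,280)
d=grab('top','12'); front(d);crop('top','12','c12.png',240,100,200,150,4)
E
```

```text
t 17.0 pos [0.5629 0.0116 0.0157] xax deg -80.08 jaw deg 9.92 ydown [ 0.005 -0.009 -1.   ] F [-0.2 -0.8  5.4] open 0.0556 div [0.0094 0.0017] q [-0.11  0.14  1.91 -0.01  1.09 -0.28]
target [ 0.6009 -0.1943  0.017 ] shift cm in present tool axes [20.94  0.08  0.2 ] turn about tool y rad -0.001 deg 0.1
front x 0.1610 slope deg (pan heading err +ccw) 0.11
right edge [-0.0493 -0.0493 -0.0465 -0.0484 -0.0494 -0.0485 -0.0497 -0.0497 -0.0479] left [0.0382 0.0487 0.0504 0.0504 0.0492 0.05   0.0499 0.0504 0.0504]
mid -0.0001 slopes deg -0.3 8.3
```

View pics/c12.png

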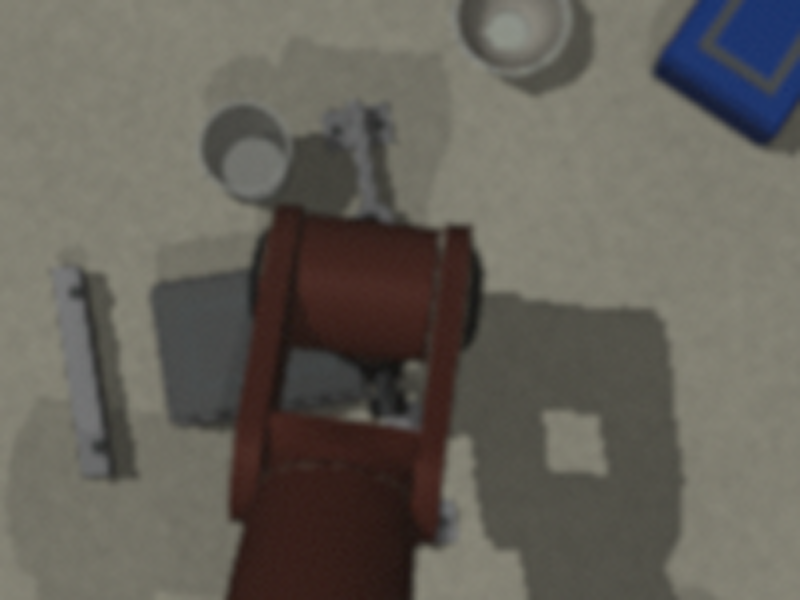

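>>> servo_tool(commands=[-0.004,-0.001,0.006,-0.5,0,-0.01,0.65,-0.003,0,0,-0.8,0.02,-0.02,0.65,0,0,0,-0.9,0.02,-0.02,0.65,0,0,0,-0.9,0.02,-0.02,0.65,0,0,0,-0.7,0.02,-0.01,0.65,0,0,0,-0.4,0.02,0,0.65,0,0,0,-0.2,0,0,0.65,0,0,0,0,0,0,0.65])

```text
t: 17.85
tool_pos: [0.5568, 0.05, 0.0157]
tool_rot: [-1.296, 1.076, -1.09]
contact_force: [0.1, -1.3, 4.8]
opening: 0.0557
```

```bash
python3 - <<'E'
from h import *
to(fromdiv(-.20,0),.017,280)
d=grab('top','13'); front(d)
E
```

```text
t 17.85 pos [0.5568 0.05   0.0157] xax deg -80.13 jaw deg 9.87 ydown [ 0.    -0.013 -1.   ] F [ 0.1 -1.3  4.8] open 0.0557 div [0.0482 0.001 ] q [-0.04  0.13  1.91 -0.01  1.09 -0.2 ]
target [ 0.6009 -0.1943  0.017 ] shift cm in present tool axes [24.82  0.18  0.16] turn about tool y rad -0.002 deg 0.1
front x 0.2003 slope deg (pan heading err +ccw) -0.08
right edge [-0.0493 -0.0511 -0.0511 -0.0494 -0.0512 -0.0512 -0.0499 -0.0514 -0.0514] left [0.0241 0.0422 0.0493 0.0493 0.0484 0.0491 0.0491 0.0486 0.0474]
mid -0.0027 slopes deg -1.4 17.8
```

About 10 mm remain, so I'll go in slowly.

>>> servo_tool(commands=[0,0,0.008,-0.3,0,0,0.65,0,0,0,-0.3,0,0,0.65,0,0,0,-0.3,0,0,0.65,0,0,0,-0.2,0,0,0.65,0,0,0,-0.2,0,0,0.65])

```text
t: 18.4
tool_pos: [0.5553, 0.0593, 0.0157]
tool_rot: [-1.294, 1.078, -1.088]
contact_force: [0.6, -5.9, 4.6]
opening: 0.0558
```

```bash
python3 - <<'E'
from h import *
st()
E
```

```text
t 18.4 pos [0.5553 0.0593 0.0157] xax deg -80.16 jaw deg 9.84 ydown [-0.   -0.01 -1.  ] F [ 0.6 -5.9  4.6] open 0.0558 div [0.0576 0.0009] q [-0.02  0.13  1.92 -0.01  1.09 -0.19]
```

>>> servo_tool(commands=[0,0,0,-0.25,0,0,0.65,0,0,0,-0.3,0,0,0.65,0,0,0,-0.3,0,0,0.65])

```text
t: 18.7
tool_pos: [0.5561, 0.0591, 0.0159]
tool_rot: [-1.306, 1.064, -1.099]
contact_force: [0.8, -16.6, 3.1]
opening: 0.0555
```

```bash
python3 - <<'E'
from h import *
st(); front(grab('top','14'))
E
```

```text
t 18.7 pos [0.5561 0.0591 0.0159] xax deg -79.92 jaw deg 10.08 ydown [ 0.004 -0.028 -1.   ] F [  0.8 -16.6   3.1] open 0.0555 div [0.0573 0.0001] q [-0.01  0.13  1.92 -0.03  1.09 -0.17]
front x 0.2101 slope deg (pan heading err +ccw) 0.09
right edge [-0.0509 -0.0509 -0.0502 -0.0515 -0.0515 -0.0506 -0.0513 -0.0482 -0.0498] left [-0.0054  0.0189  0.0373  0.0474  0.049   0.0486  0.0493  0.0493  0.0487]
mid -0.0062 slopes deg 1.8 53.0
```

>>> servo_tool(commands=[0,0,0,0.4,0,0,0.65,0,0,0,0.8,0,0,0.65,0,0,0,1,0,0,0.65,0,0,0,1,0,0,0.65,0,0,0,0.3,-1,0,0.65,0,0,0,0,-2.5,0,0.65,0,0,0,0,-3,0,0.65,0,0,0,0,-3,0,0.65,0,0,0,0,-3,0,0.65,0,0,0,2,-3,0,0.65,0,0,0,4,-2,0,0.65,0,0,0,4,0,0,0.65,0,0,0,4,0,0,0.65,0,0,0,4,0,0,0.65,0,0,0,4,0,0,0.65,0,0,0,3,0,0,0.65,0,0,0,0,0,0,0.65])

```text
t: 20.45
tool_pos: [0.6033, -0.2282, 0.208]
tool_rot: [-1.305, 1.07, -1.091]
contact_force: [-0.7, -0.2, -0.1]
opening: 0.0553
```

```bash
python3 - <<'E'
from h import *
st(); d=grab('top','15'); front(d); f=panfit(d,fromdiv(.14,0),.1); print(f,todiv(f[0]));grab('side','15')
crop('top','15','c15.png',180,90,200,150,4)
a=load('top','0')
g=cloud(d).reshape(-1,3); m=(abs(g[:,2]-.036)<.01)&(np.hypot(g[:,0]-.526,g[:,1]-.215)<.11);q=g[m];print(cv2.minAreaRect((q[:,:2]*1000).astype(np.float32)))
E
```

```text
t 20.45 pos [ 0.6033 -0.2282  0.208 ] xax deg -79.84 jaw deg 10.15 ydown [-0.001 -0.021 -1.   ] F [-0.7 -0.2 -0.1] open 0.0553 div [-0.2339  0.0036] q [-0.47  0.11  1.59 -0.02  1.43 -0.64]
front x 0.2099 slope deg (pan heading err +ccw) 3.56
right edge [-0.0507 -0.0507 -0.0508 -0.0509 -0.0509 -0.0504 -0.051  -0.0486 -0.0498] left [0.0477 0.0489 0.0489 0.0479 0.0491 0.0491 0.0491 0.0491 0.0489]
mid -0.0008 slopes deg 1.5 1.1
(array([0.54291315, 0.14087123]), (140.22242736816406, 100.18489837646484), -79.85455703735352, np.float64(0.07029736114780126), 1814) [ 0.14011582 -0.00106011]
((538.9495849609375, 196.24026489257812), (147.49642944335938, 110.47785186767578), 26.212369918823242)
```

View pics/c15.png

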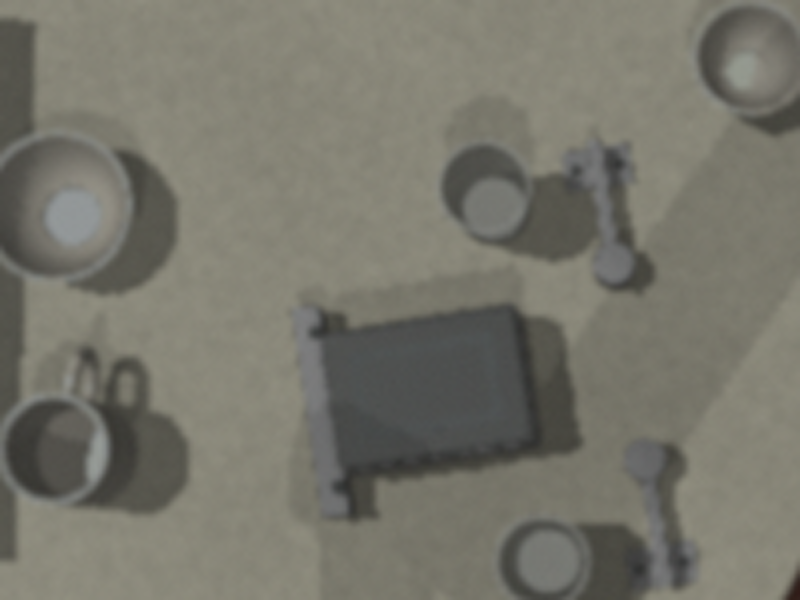

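View pics/side_15.png

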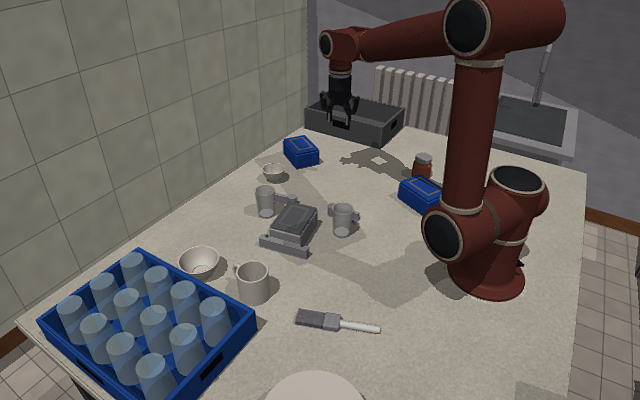

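The pan is flush against the rail at divider (0.140, -0.001), within 0.2° of square. Everything else looks undisturbed and the hand is clear, so I'm handing in.

```bash
python3 - <<'E'
from h import *
a=load('top','0');d=load('top','15')
for n,(x,y) in dict(tumA=(302,140),tumB=(317,231),mug=(195,200),ram=(369,103),jar=(483,267),bowl=(197,142),brush=(205,280),blue1=(432,105)).items():
    s=np.s_[y-14:y+15,x-14:x+15]; A=a['frame'][s].mean(2).astype(np.float32);B=d['frame'][s].mean(2).astype(np.float32)
    print(n,cv2.phaseCorrelate(A,B)[0])
print(ticket.finish_job())
E
```

```text
tumA (0.0030419402420456265, -0.02196430874339761)
tumB (0.06681716993474751, 0.007502009766799489)
mug (-0.049992609859200954, -0.0007467338717859207)
ram (-0.1896639765461945, -0.1611814793497519)
jar (-0.07256902390555098, -0.3077021634820962)
bowl (-0.0076601117066061875, -0.0088565244622405)
brush (0.028475170755307033, -0.0692774418744726)
blue1 (0.15736048541182512, -0.7199813315014083)
the job is handed in; nothing more can be done
None
```

```bash
python3 - <<'E'
from h import *
for t in ('0','15'):
    d=load('top',t); g=cloud(d).reshape(-1,3); m=(g[:,2]>.055)&(g[:,2]<.085)&(np.hypot(g[:,0]-.776,g[:,1]+.2565)<.1)
    print(cv2.minAreaRect((g[m][:,:2]*1000).astype(np.float32)))
E
```

```text
((780.3552856445312, -259.0091552734375), (100.99305725097656, 140.32464599609375), 55.45939254760742)
((780.0921020507812, -258.90704345703125), (101.34024810791016, 139.94593811035156), 55.56947326660156)
```

The pan is home against the stop rail and the job is handed in, at about 20.5 s of the 72 s allowed. I slid the grey pan with two half-open fingers. First I pushed its long side to turn it about 21° and line it up with the gap. Then I pushed its rear end straight through the gap until it met the rail, and backed the hand off, away and up.

- **Final pose:** the depth fit put the pan's centre at divider x = 140.1 mm, y = -1.1 mm, turned about 0.15° from square. Its front end stood at x = 210 mm, which is the rail's face.
- **Contact with the stop:** the push force rose from about 6 N to 16.6 N with no further movement. After backing off, the contact force read about zero.
- **Clearance in the gap:** I checked the pan's centring in stages before, in and past the gap. It stayed within 2 mm of the middle, against 5 mm of room each side.
- **Other objects:** comparing the first and last pictures, the seven other listed items shifted by 0.3 px or less.

Two readings disagreed with the rest:
- **Blue look-alike:** the picture comparison showed a 0.7 px shift for the far one. A depth fit put it within 0.3 mm of its starting place, so I take the shift as a change of shadow. I did not compare the near blue look-alike.
- **Front-edge slope:** the script's slope reading after the hand withdrew gave 3.6°. I take that as stray rail pixels, since it read 0.1° just before and the full outline fit agrees with square.

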